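Load the receivers and run the carrier board out under the column

ROBOT

A 6-joint arm with a two-finger parallel gripper is mounted at the origin on the work surface. World frame = base frame: x ahead of the robot, y to its left, z up, the work surface at z = 0. Lengths are in m, angles in rad, forces in N, time in s.
With the tool pointing down it reaches from about 0.3 to 0.85 m from the base axis. Payload 5.4 kg.
Tool frame: the origin (TCP) lies between the finger pads; the fingertips stand 22 mm ahead of it and the grasp point (between the pads) lies 3 mm ahead of it (arm.tcp_to_tips is the distance from the TCP to the fingertips, in m); z points along the fingers, y is the direction in which the jaws open and shut (so a half turn about z gives the same grasp; the last joint's range is limited). The gripper opens to 85 mm and grips with 20 to 120 N. Pads are 22 mm wide; open, the fingers measure 114 mm over their backs; the gripper's body (76 mm by 85 mm) begins 54 mm behind the grasp point. The pads swing forward as they close: fully open they stand 13 mm farther back than shut.
Start: joints at [-0.21, 0.158, 1.597, -0, 1.386, -0.21], TCP at [0.575, -0, 0.253] pointing down, gripper open.
Joint ranges: [-2.91, 2.91], [-0.94, 2.29], [0.18, 2.7], [-1.29, 4.43], [0.17, 2.64], [-3, 3]. Speed limits (rad/s): [2.57, 2.57, 3.14, 3.14, 3.14, 3.14].

INTERFACE

Orientations are given as a rotation vector (axis times angle).
In Python, from cell import arm gives the robot as it stands. The module is installed in compiled form; this text tells all that it offers.
- The arm moves only by the tool step_arm, never from a script. Its argument "targets" is one flat list of numbers, 7 for each row, row after row: the opening, from -1 (shut) to 1 (fully open), then the shift along the tool's x, y, z in cm, then the turn, a rotation vector about the tool's x, y, z in degrees. In form: [fingers, dx, dy, dz, ax, ay, az, fingers, dx, dy, dz, ax, ay, az, ...]. A call has exactly 8 rows; each row is the pose to reach, as a shift and turn from the pose measured when the call began, along the tool's axes at that moment; what a row does not reach only later rows make up. A row lasts 1/10 s, in which the tool goes at most 50 mm and 8.59 degrees, less where a joint would pass 70% of its speed; a pose out of reach is approached as far as the arm can. A call with a gripper value outside its range is refused whole. The fingers move at their own pace and stop on an object; the grip force is fixed at half the most. Time passes only in rows, so rows that repeat a pose let the fingers close, or fill a call up. It gives the time, the measured TCP pose, the force and the opening at its end, in the units of the state.
- arm.get_state(): the state, without advancing time (a new reading comes with each control period).
- arm.camera(name): name is "scene" or "side" or "wrist"; returns a dict with "image" (400x640x3 uint8, red, green, blue), "vertical_fov" (degrees; the focal length in pixels is half the picture's height over the tangent of half this angle, whatever the lens; pixels are square), "cx", "cy" (the principal point, pixels), "eye" and "attitude" of the camera in the world. Camera axes: x right, y up, looking along -z (the intrinsics and any distortion apply to the point x, -y, -z); pixel columns grow to the right and rows downward; lengths in m; the calibration is good to about 2 mm. A picture is of the moment at which its call begins. There is no depth.
- arm.finish_job(): hands the job in, once; it reports no verdict.
Trained networks look in the newest picture that a camera, given by its name, has taken for a name from the list of things; names that differ only in an ending like _2 or _b are one class to them, and where a whole thing is asked for, a point or a joint stands for the part that bears it (a point fixed in the world has none). Each returns a list of dicts, best first, with "score" (0 to 1); they miss things now and then, are a little off and sometimes report something else, mostly with a low value. They report only what shows in the picture. A call takes as long as a camera call.
- arm.spot_in(label, camera): "position" ([x, y, z] in m, in world coordinates, good to about 4 mm: the middle of the surface that is visible of it).
The state is a dict: "t": time; "qpos": joint angles; "joint_vel": joint speeds; "joint_efforts": joint torques, N m; "tool_pos": TCP position; "tcp_rot": TCP orientation; "force": force on the tool from outside, world axes, zero at the start; "torque": the same for the moment, N m; "width": opening from 0.0 (shut) to 1.0 (fully open).
Only numpy, scipy, OpenCV 4.12 (cv2) and the standard library are available. Lean on these libraries where they do the work, as an engineer would, in place of code of your own. Each camera call takes 0.05 s, during which the arm holds its last target. There are 200 camera calls.

TASK

Get ready to collect from the chromatography column: set the loose rectangular open glass jar upright at the outer end of the trough on the carrier board, and the loose open vial (without a cap) upright in the room left between it and the two vials already there; set the glass down, do not drop it. Then take the board's handle and slide the board out along the top of the lab jack, without lifting it, until the middle of the jar's mouth is under the column's outlet tip; the loaded end now overhangs too far to balance, so finish while still holding the handle end down, the board level on the jack. Do not knock the column or its stand, and leave everything else on the bench where it is.

Things in the scene. Friction and masses are not known exactly. Their poses are not given: they have to be found in the camera images.
- jack: Scissor lab jack, fixed: two steel plates 150 x 150 mm, top face 115 mm above the bench. Origin on the bench under its centre. Its +x axis is the way the board is run out, towards the column (roughly the robot's left, world +y); the plate edge that the board overhangs is at x = +75 mm
- board: Carrier board, loose, flat on the jack: aluminium plate 340 (x) x 90 (y) x 8 mm, about 0.46 kg. Origin at the centre of its underside; +x points to its outer end, towards the column, -x to its tail. As it starts it balances on the jack; loaded and with its origin more than about 45 mm past the jack's centre it tips outward unless held down at the tail (1 to 3 N)
- trough (a point): Centre of the inner floor of the grey open trough fixed lengthwise on the board's outer end: at board x = +93 mm, 10 mm above the board's underside (125 mm above the bench). Inside it is 142 mm long (board x +22 to +164 mm) and 37 mm wide; walls 2 mm thick, 22 mm high above this floor. Axes as the board's
- handle (a point): Middle of the grip bar of the bow handle on the board's tail: board x = -145 mm, 38 mm above the board's underside. The steel bar runs across the board (board y), 64 mm clear between its legs, 12 mm thick along board x, 10 mm high, 25 mm of free air under it
- jar: Rectangular open glass jar, loose, 44 (x) x 28 (y) x 62 mm high, glass 2.4 mm thick, about 75 g, standing on the bench. Origin at the centre of its underside. It goes at the outer end of the trough with its long side along the trough.
- vial: Open glass vial without cap, loose, 28 mm diameter, 61 mm high, about 22 g, standing on the bench. Origin at the centre of its underside.
- vial_b: Open glass vial like the other (28 mm diameter, 61 mm high), already standing in the trough at its inner end (board x about 37 mm). Origin at the centre of its underside.
- vial_c: Open glass vial like the other, already standing in the trough next to vial_b (board x about 67 mm). Origin at the centre of its underside. Three vials and the jar fill the trough's length with 14 mm to spare.
- stand: Retort stand with a glass chromatography column, fixed. Origin on the bench under the column's axis. Column 30 mm diameter, upright, about 280 to 530 mm above the bench, stopcock and outlet below it; steel rod 12 mm diameter, 610 mm high, at y = -135 mm in its frame (beyond the column as seen from the robot); foot 150 x 230 x 10 mm
- tip (a point): Lower end of the column's outlet, a 6 mm glass tube, 206 mm above the bench, straight under the column, about 19 mm above the mouth of a jar standing in the trough. It is the mark the jar is to reach; at the start the jar's place in the trough is about 100 to 155 mm short of it and up to 35 mm to the side
- capped_a: Bystander: glass vial with a black cap, 28 mm diameter, 61 mm high, standing among the loose jar and vial. Origin under its centre.
- capped_b: Bystander: glass vial with a white cap, 28 mm diameter, 61 mm high, beyond the jack. Origin under its centre.
- cork_ring: Bystander: cork ring 90 mm outside diameter, 30 mm high. Origin under its centre.
- reagent: Bystander: amber glass bottle 72 mm diameter, 150 mm high. Origin under its centre.
- beaker: Bystander: glass beaker 68 mm diameter, 85 mm high. Origin under its centre.
- spatula: Bystander: narrow steel spatula 180 mm long, lying flat. Origin under its middle.

How it is judged:
On the way:
1. the jar stands at the outer end of the trough and the vial beside it, upright on the trough's floor and let go (x of jar in the frame of board between 0.122 and 0.15 m and y of jar in the frame of board between -0.007 and 0.007 m and z of jar in the frame of board between 0.006 and 0.0145 m and angle between each of jar, vial, vial_b, vial_c's own z axis and vertical below 0.08 rad and x of vial in the frame of board between 0.03 and 0.125 m and y of vial in the frame of board between -0.007 and 0.007 m and z of vial in the frame of board between 0.006 and 0.0145 m and x of vial_b in the frame of board between 0.03 and 0.125 m and y of vial_b in the frame of board between -0.007 and 0.007 m and z of vial_b in the frame of board between 0.006 and 0.0145 m and x of vial_c in the frame of board between 0.03 and 0.125 m and y of vial_c in the frame of board between -0.007 and 0.007 m and z of vial_c in the frame of board between 0.006 and 0.0145 m and contact force between the fingers and jar below 0.1 N and contact force between the fingers and vial below 0.1 N and contact force between the fingers and vial_b below 0.1 N and contact force between the fingers and vial_c below 0.1 N), for 0.2 s.
At the end, for the whole second after the job is handed in: Ends holding: tip within 12 mm along and 8 mm across of the jar's middle; board level (2 degrees), still, resting on the jack, held by the fingers (over 0.5 N), clear of the stand; jar at the trough's outer end and three vials upright on its floor, not touched (all of step 1 and x of tip in the frame of jar between -0.012 and 0.012 m and y of tip in the frame of jar between -0.008 and 0.008 m and angle between board's own z axis and vertical below 0.035 rad and z of board in the frame of jack between 0.111 and 0.12 m and contact force between board and jack above 0.5 N and contact force between the fingers and board above 0.5 N and contact force between each of board, jar and stand below 0.1 N and linear speed of board below 0.01 m/s and linear speed of jar below 0.02 m/s); the arm keeps its last pose, push and grip.
It fails at once if the board is lifted off the jack by more than 15 mm or tips by more than 7 degrees (z of board in the frame of jack above 0.13 m or angle between board's own z axis and vertical above 0.12 rad).
It fails at once if the column or its stand is struck (more than 3 N) (contact force between anything else and stand above 3 N).
It fails at once if the jar or the vial is dropped (falls more than about 13 mm) ((contact force between the fingers and jar below 0.05 N and linear speed of jar above 0.5 m/s) or (contact force between the fingers and vial below 0.05 N and linear speed of vial above 0.5 m/s)).
It fails at once if another thing on the bench is pushed more than 40 mm away (distance of any of capped_a, capped_b, cork_ring, reagent, beaker, spatula from where it was at the start of the episode above 0.04 m).
It also fails if it takes over 67 s, if anything falls off the work surface, if the arm or the gripper's body presses on something with over 40 N, if the wrist force passes 120 N, or if a joint passes its speed limit or range.

## Working session

There is one attempt and no reset: what is moved stays moved. The work goes in short steps, Python scripts to look and compute and a tool call to move; the robot and the scene stay as the last step left them, time stands still between calls to the robot, and variables do not carry over. Pictures are saved under pics/ and viewed, about 8 in all and at most 12, crops included, and the job is handed in when it is done.

Besides the shell and the picture viewer there is one more tool, called after ">>>" as name(argument=value, ...) on one line, values as JSON. step_arm: Moves the arm, as the interface text tells. Its arguments: {"type":"object","properties":{"targets":{"type":"array"}},"required":["targets"]}

```bash
mkdir -p pics
cat > h.py <<'E'
import numpy as np, cv2
from cell import arm
from scipy.spatial.transform import Rotation as R
def rot(a):
    a=np.array(a,float)
    if a.shape==(3,3): return a
    return (R.from_quat(a) if a.size==4 else R.from_rotvec(a)).as_matrix()
def ray(c,u,v):
    f=200/np.tan(np.radians(c["vertical_fov"])/2)
    d=np.array([(u-c["cx"])/f,-(v-c["cy"])/f,-1]); return rot(c["attitude"])@d
def onz(c,u,v,z):
    d=ray(c,u,v);e=np.array(c["eye"]);return e+d*(z-e[2])/d[2]
def proj(c,p):
    f=200/np.tan(np.radians(c["vertical_fov"])/2)
    q=rot(c["attitude"]).T@(np.array(p)-np.array(c["eye"])); return c["cx"]+f*q[0]/-q[2], c["cy"]-f*q[1]/-q[2]
def shot(n,fn):
    c=arm.camera(n); cv2.imwrite("pics/"+fn,cv2.cvtColor(c["image"],cv2.COLOR_RGB2BGR)); return c
def local(p):
    s=arm.get_state(); return 100*rot(s["tcp_rot"]).T@(np.array(p)-np.array(s["tool_pos"]))
E
python3 - <<'E'
from h import *
np.set_printoptions(precision=4,suppress=True)
ims=[]
for n in ["scene","side","wrist"]:
    c=shot(n,n+"0.png"); print(n,{k:v for k,v in c.items() if k!="image"})
    for l in ["jar","vial","board","trough","handle","tip","stand","jack","capped_a"]:
        try: print(l,[(np.round(d["position"],3).tolist(),round(d["score"],2)) for d in arm.spot_in(l,n)[:5]])
        except Exception as e: print(l,e)
s=arm.get_state();print(s)
E
```

```text
scene {'vertical_fov': 48.35432367500078, 'cx': 320.4440414136521, 'cy': 198.11387796415605, 'eye': array([ 1.2645, -0.6116,  1.3414]), 'attitude': array([0.5812, 0.2933, 0.8534])}
jar [([0.488, -0.397, 0.035], 0.52), ([0.379, 0.365, 0.061], 0.32)]
vial [([0.545, 0.011, 0.171], 0.62), ([0.409, -0.347, 0.038], 0.55), ([0.547, 0.042, 0.168], 0.49)]
board [([0.561, -0.063, 0.12], 0.74)]
trough []
handle [([0.56, -0.065, 0.122], 0.8)]
tip []
stand [([0.588, 0.257, 0.107], 0.95)]
jack [([0.598, 0.021, 0.064], 0.58)]
capped_a [([0.782, -0.139, 0.051], 0.58)]
side {'vertical_fov': 42.494989638996394, 'cx': 312.5216059444269, 'cy': 203.03984776545096, 'eye': array([1.5966, 0.2728, 1.1641]), 'attitude': array([0.5538, 0.756 , 1.789 ])}
jar [([0.489, -0.393, 0.041], 0.78), ([0.785, -0.128, 0.042], 0.34)]
vial [([0.553, 0.044, 0.168], 0.66), ([0.407, -0.339, 0.036], 0.49)]
board [([0.564, -0.031, 0.121], 0.62), ([0.49, -0.392, 0.04], 0.43)]
trough [([0.555, -0.023, 0.124], 0.97), ([0.479, -0.539, 0.002], 0.72)]
handle [([0.559, -0.029, 0.122], 0.62)]
tip [([0.624, 0.265, 0.01], 0.81)]
stand [([
[... 448 characters left out ...]
 0.04, 0.123], 0.69)]
handle [([0.544, 0.044, 0.119], 0.84), ([0.7, -0.282, 0.011], 0.47)]
tip [([0.756, 0.003, 0.104], 0.47)]
stand []
jack [([0.593, 0.045, 0.113], 0.82)]
capped_a [([0.768, -0.128, 0.048], 0.57), ([0.54, 0.041, 0.165], 0.31)]
{'t': 1.5, 'qpos': array([-0.2101,  0.1584,  1.597 ,  0.    ,  1.3862, -0.2101]), 'joint_vel': array([-0.0016,  0.0015,  0.0001,  0.0018,  0.0006, -0.0014]), 'joint_efforts': array([  0.0005, -39.6002, -33.1696,  -0.0003,   0.0005,  -0.    ]), 'tool_pos': array([ 0.575 , -0.    ,  0.2533]), 'tcp_rot': array([2.2214, 2.2215, 0.    ]), 'force': array([ 0.0054, -0.1298,  0.8205]), 'torque': array([ 0.0178,  0.0325, -0.0028]), 'width': 1.0020755085947195}
```

View pictures.

View pics/scene0.png

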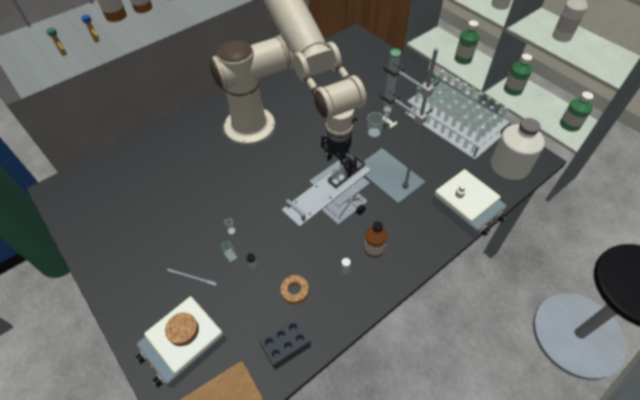

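View pics/side0.png

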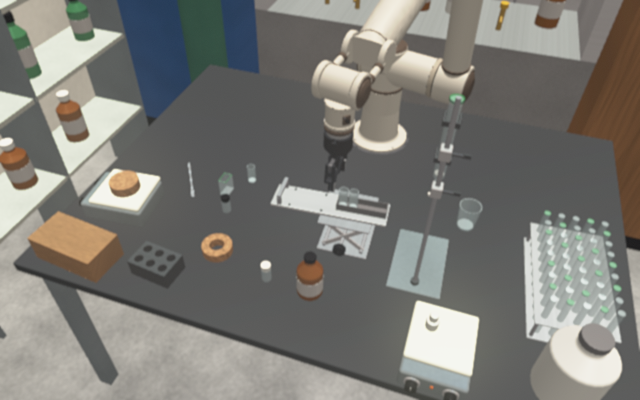

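Run:
```python
import cv2,numpy as np
a=cv2.imread("pics/scene0.png")[45:225,280:440];b=cv2.imread("pics/side0.png")[85:285,265:485]
w=cv2.imread("pics/wrist0.png")
a=cv2.resize(a,None,fx=2,fy=2,interpolation=3);a=a[:300]
m=np.zeros((600,800,3),np.uint8)
a=cv2.resize(cv2.imread("pics/scene0.png")[45:225,280:440],(320,360),interpolation=3)
b=cv2.resize(b,(440,400),interpolation=3)
m[:360,:320]=a; m[:400,340:780]=b
m[400:600,:320]=cv2.resize(w,(320,200))
cv2.imwrite("pics/m1.png",m)
```

```text
(no output)
```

View pics/m1.png

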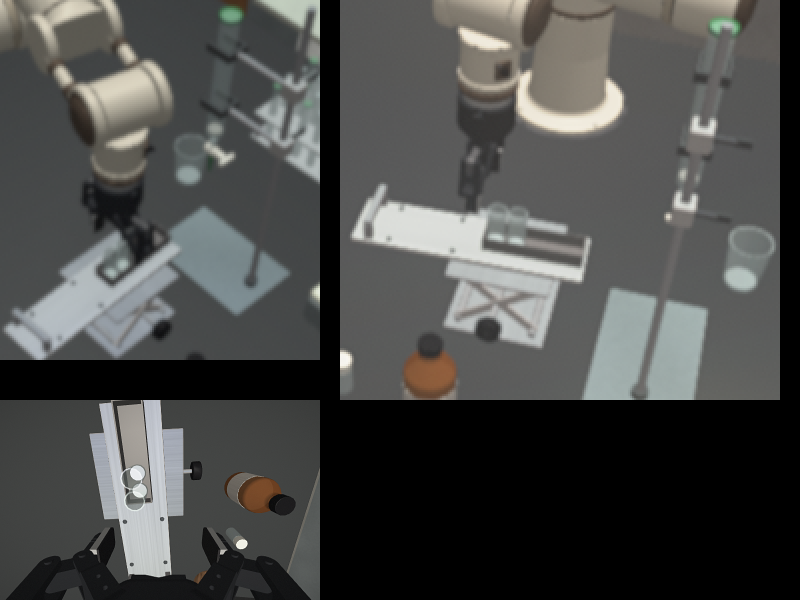

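```bash
cat >> h.py <<'E'
def tri(cs,uvs):
    A=np.zeros((3,3));b=np.zeros(3)
    for c,(u,v) in zip(cs,uvs):
        d=ray(c,u,v);d/=np.linalg.norm(d);M=np.eye(3)-np.outer(d,d);A+=M;b+=M@np.array(c["eye"])
    return np.linalg.solve(A,b)
E
python3 - <<'E'
from h import *
np.set_printoptions(precision=3,suppress=True)
a=arm.camera("scene");b=arm.camera("side");w=arm.camera("wrist")
print("coltop",tri([a,b],[(396,52.5),(457.5,97)]), onz(a,396,52.5,.53),onz(b,457.5,97,.53))
print("rodbase",onz(a,406,186,.01),onz(b,415,280,.01))
print("foot b corners",[onz(b,*p,.01) for p in [(401.5,230),(448.5,239)]],"a",[onz(a,*p,.01) for p in [(382.5,148.5),(425,181),(400,202),(361,170)]])
print("board side",[onz(b,*p,.123)[:2] for p in [(390,203.5),(386,224),(271,203.5)]])
print("board scene",[onz(a,*p,.123)[:2] for p in [(370,170),(300,222),(282.5,209)]])
print("handle",onz(b,283,190,.153))
# wrist: board edges
print("wrist board edges",[onz(w,*p,.123)[:2] for p in [(206,10),(322,10),(244,310),(338,310)]])
for z in(.03,.06): print(z,"jar",onz(a,229,248,z),onz(b,226,183,z),"vial",onz(a,230,227,z),onz(b,251,173,z),"cap",onz(a,250,260,z),onz(b,226,204,z))
E
```

```text
coltop [0.525 0.261 0.529] [0.527 0.259 0.53 ] [0.524 0.261 0.53 ]
rodbase [0.659 0.269 0.01 ] [0.651 0.265 0.01 ]
foot b corners [array([0.473, 0.189, 0.01 ]), array([0.462, 0.332, 0.01 ])] a [array([0.465, 0.333, 0.01 ]), array([0.688, 0.341, 0.01 ]), array([0.698, 0.199, 0.01 ]), array([0.493, 0.191, 0.01 ])]
board side [array([0.489, 0.143]), array([0.575, 0.151]), array([ 0.607, -0.185])]
board scene [array([0.579, 0.148]), array([ 0.595, -0.177]), array([ 0.517, -0.191])]
handle [ 0.571 -0.16   0.153]
wrist board edges [array([0.496, 0.141]), array([0.581, 0.141]), array([ 0.505, -0.117]), array([ 0.598, -0.117])]
0.03 jar [ 0.474 -0.393  0.03 ] [ 0.478 -0.403  0.03 ] vial [ 0.404 -0.345  0.03 ] [ 0.403 -0.346  0.03 ] cap [ 0.557 -0.364  0.03 ] [ 0.569 -0.359  0.03 ]
0.06 jar [ 0.492 -0.398  0.06 ] [ 0.507 -0.386  0.06 ] vial [ 0.424 -0.351  0.06 ] [ 0.434 -0.33   0.06 ] cap [ 0.573 -0.369  0.06 ] [ 0.596 -0.342  0.06 ]
```

>>> step_arm(targets=[1,-5,-1.5,0,0,0,0,1,-10,-3,0,0,0,0,1,-15,-4.5,0,0,0,0,1,-20,-6,0,0,0,0,1,-25,-8,0,0,0,0,1,-30,-9,0,0,0,0,1,-36,-11,0,0,0,0,1,-40,-12,0,0,0,0])

```text
t: 2.45
tool_pos: [0.4588, -0.3847, 0.2535]
tcp_rot: [2.221, 2.221, 0.0]
force: [1.6, -0.2, -0.8]
width: 0.999
```

Run:
```python
from h import *
c=shot("wrist","w1.png");print(c["eye"],c["attitude"],arm.get_state()["tool_pos"])
for l in ["jar","vial","capped_a"]: print(l,[(np.round(d["position"],3).tolist(),round(d["score"],2)) for d in arm.spot_in(l,"wrist")[:5]])
```

```text
[ 0.46052411 -0.30847792  0.3732436 ] [-3.07007194e-01  3.60732594e-04  9.59916755e-05] [ 0.45593546 -0.39183323  0.25335661]
jar [([0.484, -0.404, 0.039], 0.71)]
vial [([0.397, -0.34, 0.034], 0.59)]
capped_a [([0.561, -0.357, 0.061], 0.92)]
```

View pics/w1.png

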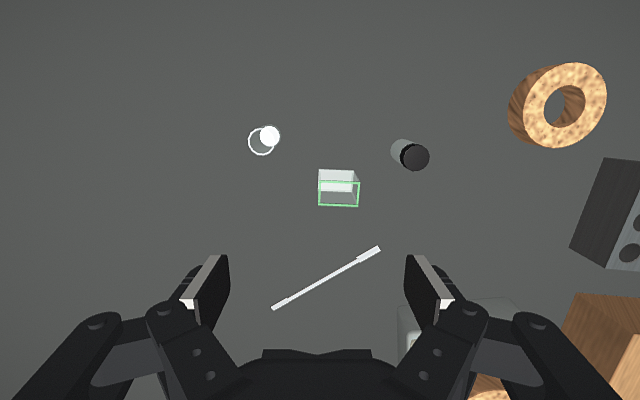

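Run:
```python
from h import *
np.set_printoptions(precision=4,suppress=True)
im=cv2.imread("pics/w1.png");z=cv2.resize(im[110:220,235:435],None,fx=4,fy=4,interpolation=3);cv2.imwrite("pics/w1z.png",z)
c=dict(vertical_fov=67.10155490002376,cx=316.55357666167134,cy=199.67179679900838,eye=[0.46052411,-0.30847792,0.3732436],attitude=[-0.307,.00036,.0001])
p=[onz(c,*q,.062) for q in [(319,181),(359,181),(358,207),(319,205.5)]];print(p,np.mean(p,0))
print(onz(c,261,141,.061),onz(c,414,157,.061))
s=arm.get_state();print(s["tool_pos"],s["tcp_rot"],s["qpos"])
```

```text
[array([ 0.463 , -0.3864,  0.062 ]), array([ 0.5055, -0.3863,  0.062 ]), array([ 0.5056, -0.4155,  0.062 ]), array([ 0.4631, -0.4138,  0.062 ])] [ 0.4843 -0.4005  0.062 ]
[ 0.4036 -0.3445  0.061 ] [ 0.5617 -0.3609  0.061 ]
[ 0.4592 -0.3835  0.253 ] [-2.2235 -2.2185 -0.0007] [-0.8978  0.2188  1.5285  0.0004  1.395  -0.8956]
```

View pics/w1z.png

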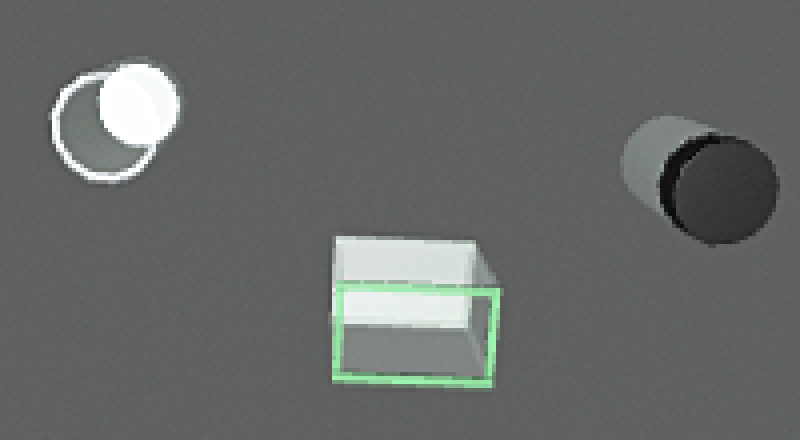

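>>> step_arm(targets=[1,-0.4,0.5,1,0,0,8.5,1,-0.8,1,3,0,0,17,1,-1.2,1.5,6,0,0,25.5,1,-1.7,2,8,0,0,34,1,-1.7,2.55,10,0,0,42.5,1,-1.7,2.55,12,0,0,51,1,-1.7,2.55,13,0,0,59.5,1,-1.7,2.55,14,0,0,68])

```text
t: 3.45
tool_pos: [0.4854, -0.3983, 0.1121]
tcp_rot: [-3.084, -0.59, 0.0]
force: [0.1, 0.5, 0.7]
width: 0.999
```

Run:
```python
from h import *
s=arm.get_state();M=rot(s["tcp_rot"]);print(s["tool_pos"],M.round(3),s["qpos"].round(2),local([.4845,-.400,.052]))
```

```text
[ 0.48537775 -0.39834691  0.11213977] [[ 0.929  0.369 -0.001]
 [ 0.369 -0.929  0.002]
 [ 0.    -0.002 -1.   ]] [-0.88  0.43  1.55  0.    1.16  0.31] [-0.14315905  0.13403193  6.01369202]
```

>>> step_arm(targets=[1,-0.1,0.1,0,0,0,8,1,-0.14,0.13,0.5,0,0,16,1,-0.14,0.13,1.5,0,0,23.5,1,-0.14,0.13,3,0,0,23.5,1,-0.14,0.13,4.5,0,0,23.5,1,-0.14,0.13,6,0,0,23.5,1,-0.14,0.13,6,0,0,23.5,0,-0.14,0.13,6,0,0,23.5])

```text
t: 4.25
tool_pos: [0.4843, -0.3996, 0.0515]
tcp_rot: [-3.138, 0.049, 0.002]
force: [-0.4, -0.7, 1.0]
width: 0.858
```

>>> step_arm(targets=[-1,0,0,0,0,0,0,-1,0,0,0,0,0,0,-1,0,0,0,0,0,0,-1,0,0,0,0,0,0,-1,0,0,0,0,0,0,-1,0,0,-0.5,0,0,0,-1,0,0,-1,0,0,0,-1,0,0,-1.5,0,0,0])

```text
t: 5.05
tool_pos: [0.4842, -0.3994, 0.0667]
tcp_rot: [-3.138, 0.049, 0.003]
force: [-0.0, 0.5, -0.9]
width: 0.317
```

Run:
```python
from h import *
c=shot("wrist","w2.png");s=arm.get_state();M=rot(s["tcp_rot"]);print(s["t"],s["tool_pos"],M.round(3),s["qpos"].round(2),s["width"],s["force"])
```

```text
5.1 [ 0.48470343 -0.39998026  0.06776995] [[ 1.    -0.031 -0.001]
 [-0.031 -1.     0.002]
 [-0.001 -0.002 -1.   ]] [-0.88  0.49  1.57  0.    1.08  0.72] 0.32006553945727745 [ 0.77901158 -0.21897434 -0.35310396]
```

View pics/w2.png

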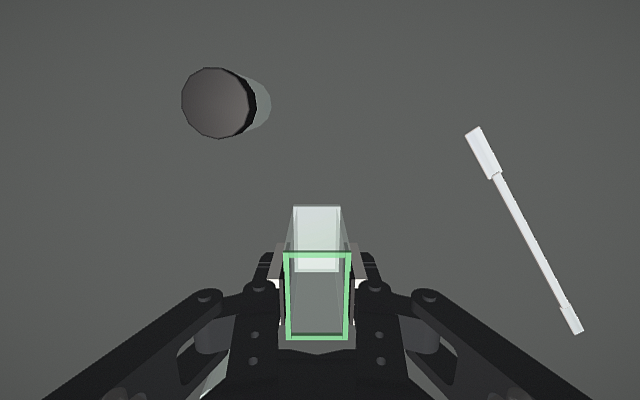

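>>> step_arm(targets=[-1,0,0,-4,0,0,0,-1,0,-1,-8.5,0,0,-6,-1,0.5,-5,-11.5,0,0,-14,-1,1,-9,-14.5,0,0,-22,-1,1.5,-13,-17.5,0,0,-30,-1,2,-17.5,-19.5,0,0,-38,-1,2.5,-22,-21.5,0,0,-46,-1,3,-26.5,-23,0,0,-54])

```text
t: 5.9
tool_pos: [0.5233, -0.1349, 0.3002]
tcp_rot: [-2.817, -1.39, -0.003]
force: [0.9, -0.2, -0.7]
width: 0.32
```

Run:
```python
from h import *
s=arm.get_state();M=rot(s["tcp_rot"]);print(s["t"],s["tool_pos"],M.round(3),s["qpos"].round(2),s["width"]);print(np.degrees(np.arctan2(M[1,0],M[0,0])),local([.54,.02,.30]))
```

```text
5.9 [ 0.52331031 -0.13487617  0.30016145] [[ 0.609  0.794  0.001]
 [ 0.794 -0.609  0.001]
 [ 0.002  0.    -1.   ]] [-0.48  0.04  1.63  0.    1.47  0.18] 0.32036713442453446
52.51509679602675 [13.30524411 -8.10069444  0.03507936]
```

>>> step_arm(targets=[-1,2.5,-1.5,0,0,0,-8,-1,5,-3,0,0,0,-16,-1,8,-5,0,0,0,-24,-1,10.5,-6.5,0,0,0,-32,-1,12.5,-7.5,0,0,0,-41,-1,13.3,-8.1,0,0,0,-41,-1,13.3,-8.1,0,0,0,-41,-1,13.3,-8.1,0,0,0,-41])

```text
t: 6.7
tool_pos: [0.5399, 0.0192, 0.3003]
tcp_rot: [2.155, 2.285, 0.002]
force: [0.1, 0.1, -1.7]
width: 0.318
```

Run:
```python
from h import *
import pickle
c=shot("wrist","w3.png");s=arm.get_state();M=rot(s["tcp_rot"]);pickle.dump((c,s),open("w3.pkl","wb"))
print(s["t"],s["tool_pos"],M.round(3),s["qpos"].round(2),c["eye"],c["attitude"])
for l in ["trough","board","vial","tip","stand"]: print(l,[(np.round(d["position"],3).tolist(),round(d["score"],2)) for d in arm.spot_in(l,"wrist")[:5]])
```

```text
6.75 [0.53988094 0.01893191 0.30028881] [[-0.058  0.998  0.001]
 [ 0.998  0.058  0.001]
 [ 0.     0.001 -1.   ]] [-0.19  0.04  1.63  0.    1.47 -0.25] [0.53694605 0.09518837 0.42011673] [-0.30626486 -0.00956939  0.05830994]
trough [([0.538, 0.082, 0.123], 0.87)]
board [([0.541, 0.077, 0.121], 0.9)]
vial [([0.544, 0.024, 0.157], 0.72), ([0.542, 0.037, 0.159], 0.69), ([0.399, -0.324, 0.035], 0.65)]
tip [([0.584, 0.199, 0.01], 0.59)]
stand [([0.582, 0.202, 0.008], 0.69)]
```

View pics/w3.png

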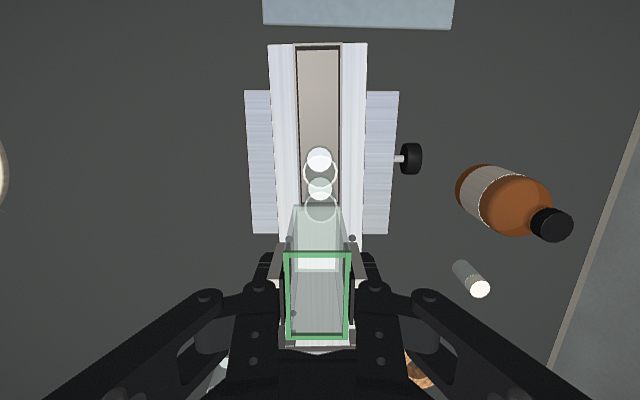

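Run:
```python
import cv2
im=cv2.imread("pics/w3.png");cv2.imwrite("pics/w3z.png",cv2.resize(im[30:180,240:410],None,fx=4,fy=4,interpolation=3))
```

```text
(no output)
```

View pics/w3z.png

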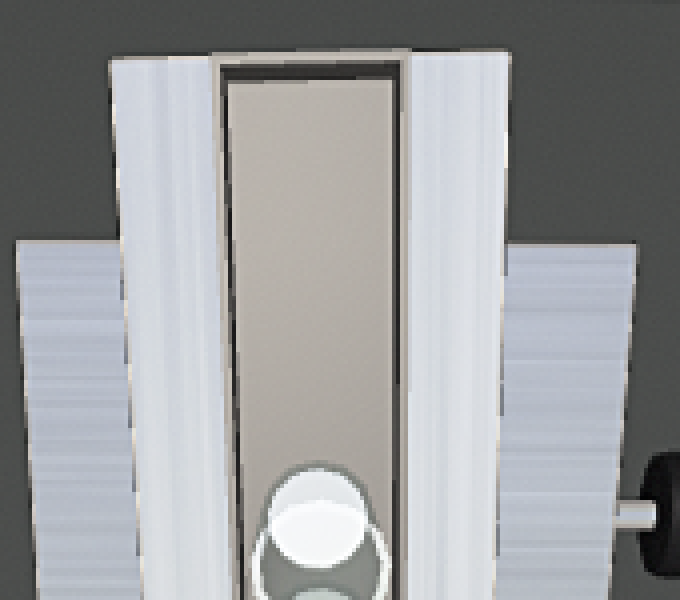

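Run:
```python
from h import *
import pickle
np.set_printoptions(precision=4,suppress=True)
c,s=pickle.load(open("w3.pkl","rb"))
P=lambda x,y,z:onz(c,240+x/4,30+y/4,z)
B=[P(110,60,.123),P(511,53,.123),P(143,590,.123),P(497,590,.123)];F=[P(227,80,.125),P(394,77,.125),P(243,560,.125),P(392,560,.125)]
for n,Q in(("B",B),("F",F)):
    print(n,np.array(Q)[:,:2]); ul=Q[0]-Q[2];ur=Q[1]-Q[3]; print([np.degrees(np.arctan2(u[1],u[0])) for u in(ul,ur)], np.linalg.norm(Q[0]-Q[1]))
vc=P(319,563,.186);print("vc",vc)
ob=(B[0]+B[1])/2; of=(F[0]+F[1])/2
yaw=[np.arctan2(u[1],u[0]) for u in (B[0]-B[2],B[1]-B[3],F[0]-F[2],F[1]-F[3])];y=np.mean(yaw);d=np.array([np.cos(y),np.sin(y),0])
print("yaw",np.degrees(y)); 
o1=ob-.17*d;o2=of-.164*d;print("origin",o1,o2,"vc along",(vc-o1)@d,(vc-o1)@[-d[1],d[0],0])
o=(o1+o2)/2
j=np.array([o+.14*d])[0];v=o+.0995*d;h=o-.145*d
print("jarplace",j,"vialplace",v,"handle",h)
# jack corners z .115
J=[P(16,241,.115),P(637,244,.115)];print("jack",J,np.degrees(np.arctan2(*(J[1]-J[0])[[1,0]])))
# jar in tool: rim
T=rot(s["tcp_rot"]);rz=s["tool_pos"][2]-.0515+.062
r=[onz(c,*q,rz) for q in [(285,254),(350,254),(348,338),(287,338)]];m=np.mean(r,0);print("rim in tool mm",1000*T.T@(m-s["tool_pos"]),np.linalg.norm(r[0]-r[3]),np.linalg.norm(r[0]-r[1]))
print("tool yaw",np.degrees(np.arctan2(T[1,0],T[0,0])))
```

```text
B [[0.4906 0.1428]
 [0.5794 0.1494]
 [0.5001 0.0224]
 [0.5893 0.0276]]
[np.float64(94.51446432620389), np.float64(94.6477529658666)] 0.0890681280627577
F [[0.5169 0.14  ]
 [0.5538 0.1428]
 [0.5251 0.032 ]
 [0.5621 0.0342]]
[np.float64(94.34418676897091), np.float64(94.3677740180853)] 0.03702744663724722
vc [0.5425 0.0453 0.186 ]
yaw 94.46854451978167
origin [ 0.5483 -0.0234  0.123 ] [ 0.5481 -0.0221  0.125 ] vc along 0.06895804341309317 0.00036294992309625487
jarplace [0.5373 0.1168 0.124 ] vialplace [0.5404 0.0764 0.124 ] handle [ 0.5595 -0.1673  0.124 ]
jack [array([0.4674, 0.1038, 0.115 ]), array([0.6151, 0.1119, 0.115 ])] 3.1130280395530026
rim in tool mm [ -2.0305   2.033  -10.4985] 0.04154993164228888 0.02620747712783031
tool yaw 93.34633837316615
```

>>> step_arm(targets=[-1,2,0.04,0,0,0,-1.1,-1,5,0.08,0,0,0,-1.1,-1,8,0.12,0,0,0,-1.1,-1,9.8,0.16,1,0,0,-1.1,-1,9.8,0.16,4,0,0,-1.1,-1,9.8,0.16,7,0,0,-1.1,-1,9.8,0.16,8.5,0,0,-1.1,-1,9.8,0.16,8.5,0,0,-1.1])

```text
t: 7.8
tool_pos: [0.5343, 0.117, 0.2129]
tcp_rot: [-2.13, -2.304, 0.003]
force: [0.1, -0.1, -0.3]
width: 0.318
```

Run:
```python
from h import *
import pickle
c=arm.camera("wrist");c=shot("wrist","w4.png");s=arm.get_state();M=rot(s["tcp_rot"]);pickle.dump((c,s),open("w4.pkl","wb"))
print(s["t"],s["tool_pos"],M.round(3),s["force"],s["width"])
im=c["image"][:,:,::-1]; cv2.imwrite("pics/w4z.png",cv2.resize(im[200:350,230:430],None,fx=4,fy=4,interpolation=3))
```

```text
7.9 [0.53645239 0.11699902 0.21643404] [[-0.078  0.997  0.003]
 [ 0.997  0.078  0.001]
 [ 0.001  0.003 -1.   ]] [-0.52750317 -0.96679437  0.47862087] 0.31097686117402157
```

View pics/w4.png

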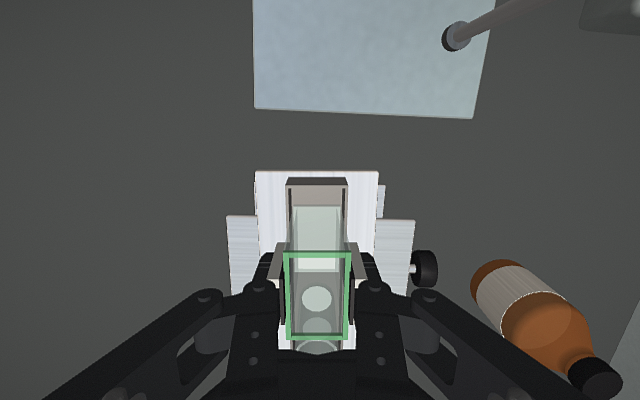

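Run:
```python
from h import *
import pickle
np.set_printoptions(precision=4,suppress=True)
c,s=pickle.load(open("w4.pkl","rb"))
z=s["tool_pos"][2]
print("board corners",onz(c,255,171,.123),onz(c,379,171,.123))
print("trough outer top outer edge",onz(c,286,179,.147),onz(c,348,179,.147))
r=[onz(c,*q,z+.0105) for q in [(285,254),(350,254),(348,338),(287,338)]];print("rim",np.mean(r,0), s["tool_pos"])
print("jar front bottom",onz(c,293,206,z-.0515),onz(c,342,206,z-.0515))
b=(onz(c,255,171,.123)+onz(c,379,171,.123))/2; y=np.radians(94.45);d=np.array([np.cos(y),np.sin(y),0]);print("place .14",b-.03*d, "dir",d)
# rod base and foot edge -> column
print("rod",onz(c,458,38,.012),"foot corners",onz(c,254,108,.01),onz(c,472,118,.01))
```

```text
board corners [0.4907 0.1441 0.123 ] [0.5791 0.1511 0.123 ]
trough outer top outer edge [0.5152 0.1459 0.147 ] [0.5547 0.1491 0.147 ]
rim [0.5376 0.1158 0.2269] [0.5365 0.117  0.2164]
jar front bottom [0.5217 0.1343 0.1649] [0.5507 0.1366 0.1649]
place .14 [0.5373 0.1177 0.123 ] dir [-0.0776  0.997   0.    ]
rod [0.6615 0.2641 0.012 ] foot corners [0.467  0.1843 0.01  ] [0.6932 0.1921 0.01  ]
```

View pics/w4z.png

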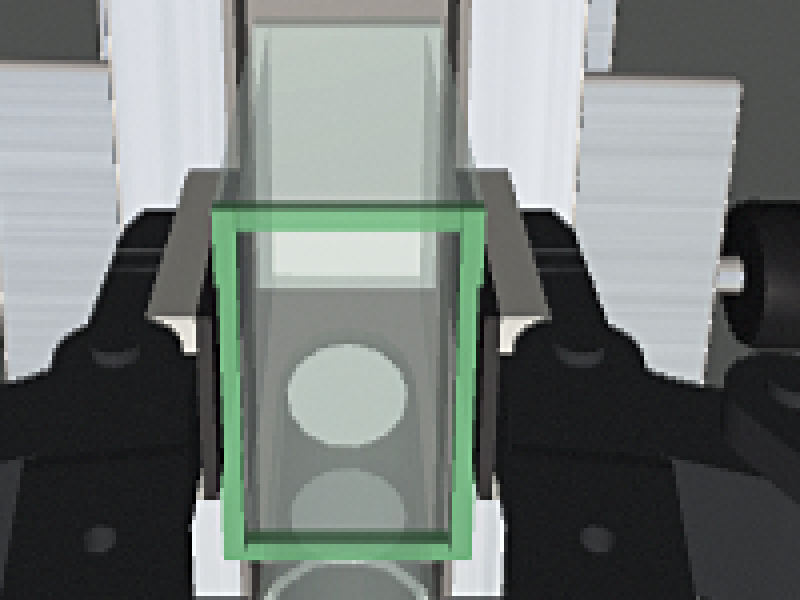

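>>> step_arm(targets=[-1,0.1,0,0.8,0,0,0,-1,0.1,0,1.8,0,0,0,-1,0.1,0,2.6,0,0,0,-1,0.1,0,3.1,0,0,0,-1,0.1,0,3.4,0,0,0,-1,0.1,0,3.6,0,0,0,-1,0.1,0,3.7,0,0,0,-1,0.1,0,3.7,0,0,0])

```text
t: 8.7
tool_pos: [0.5365, 0.118, 0.1795]
tcp_rot: [2.132, 2.306, 0.004]
force: [0.9, -0.2, -0.6]
width: 0.321
```

Run:
```python
from h import *
for i in range(3):
    s=arm.get_state();print(s["t"],s["tool_pos"],s["force"])
```

```text
8.7 [0.53653615 0.11804872 0.17952735] [ 0.89203295 -0.20775356 -0.60012937]
8.7 [0.53653615 0.11804872 0.17952735] [ 0.89203295 -0.20775356 -0.60012937]
8.7 [0.53653615 0.11804872 0.17952735] [ 0.89203295 -0.20775356 -0.60012937]
```

>>> step_arm(targets=[-1,0,0,0.05,0,0,0,-1,0,0,0.1,0,0,0,-1,0,0,0.15,0,0,0,-1,0,0,0.2,0,0,0,-1,0,0,0.25,0,0,0,-1,0,0,0.3,0,0,0,-1,0,0,0.3,0,0,0,-1,0,0,0.3,0,0,0])

```text
t: 9.5
tool_pos: [0.5366, 0.1181, 0.1772]
tcp_rot: [2.132, 2.306, 0.004]
force: [-3.5, 0.6, 5.7]
width: 0.319
```

>>> step_arm(targets=[-0.2,0,0,0,0,0,0,0,0,0,0,0,0,0,0.2,0,0,0,0,0,0,0.3,0,0,0,0,0,0,0.3,0,0,-2,0,0,0,0.3,0,0,-6,0,0,0,0.3,0,0,-10,0,0,0,0.3,0,0,-12,0,0,0])

```text
t: 10.3
tool_pos: [0.5376, 0.118, 0.3014]
tcp_rot: [2.129, 2.303, 0.01]
force: [1.0, 0.4, 0.3]
width: 0.651
```

Run:
```python
from h import *
np.set_printoptions(precision=3,suppress=True)
s=arm.get_state();M=rot(s["tcp_rot"]);print(s["t"],s["tool_pos"],s["width"],s["qpos"])
print(np.degrees(np.arctan2(M[1,0],M[0,0])),M,local([.404,-.345,.29]))
```

```text
10.3 [0.538 0.118 0.301] 0.6513212318940549 [-0.004  0.059  1.61   0.001  1.464 -0.083]
94.4977683143464 [[-0.078  0.997  0.009]
 [ 0.997  0.078  0.001]
 [ 0.     0.009 -1.   ]] [-45.108 -16.956   0.977]
```

>>> step_arm(targets=[1,-4,-1.5,0,0,0,0,1,-8.5,-3,0,0,0,0,1,-13,-5,0,0,0,0,1,-17.5,-6.5,0,0,0,0,1,-22,-8,0,0,0,0,1,-26.5,-10,0,0,0,0,1,-31,-11.5,0,0,0,0,1,-35,-13,0,0,0,0])

```text
t: 11.1
tool_pos: [0.4345, -0.2432, 0.3002]
tcp_rot: [2.129, 2.301, 0.01]
force: [1.4, -0.6, -0.4]
width: 1.002
```

Run:
```python
from h import *
np.set_printoptions(precision=3,suppress=True)
c=arm.camera("wrist");print("vial",arm.spot_in("vial","wrist")[:2])
s=arm.get_state();print(s["t"],s["tool_pos"],local([.404,-.345,.053]))
```

```text
vial [{'position': [0.3995, -0.3336, 0.0436], 'score': 0.71}, {'position': [0.5498, -0.1231, 0.1235], 'score': 0.48}]
11.2 [ 0.434 -0.245  0.3  ] [-9.687 -3.892 24.676]
```

>>> step_arm(targets=[1,-3,-1.5,2,0,0,0,1,-6,-2.7,4,0,0,0,1,-9,-3.6,7,0,0,0,1,-9.7,-3.9,11,0,0,0,1,-9.7,-3.9,15,0,0,0,1,-9.7,-3.9,18,0,0,0,1,-9.7,-3.9,18,0,0,0,1,-9.7,-3.9,18,0,0,0])

```text
t: 12.0
tool_pos: [0.4038, -0.3447, 0.1202]
tcp_rot: [2.135, 2.296, 0.008]
force: [0.5, -1.4, 0.4]
width: 0.999
```

Run:
```python
from h import *
np.set_printoptions(precision=3,suppress=True)
c=shot("wrist","w5.png");print("vial",arm.spot_in("vial","wrist")[:2])
s=arm.get_state();print(s["t"],s["tool_pos"],local([.404,-.345,.053]), proj(c,[.404,-.345,.061]))
```

```text
vial [{'position': [0.3992, -0.3436, 0.043], 'score': 0.68}, {'position': [0.5524, -0.3573, 0.048], 'score': 0.29}]
12.1 [ 0.405 -0.346  0.122] [ 0.148 -0.126  6.915] (np.float64(313.6921041750225), np.float64(228.72408218113367))
```

View pics/w5.png

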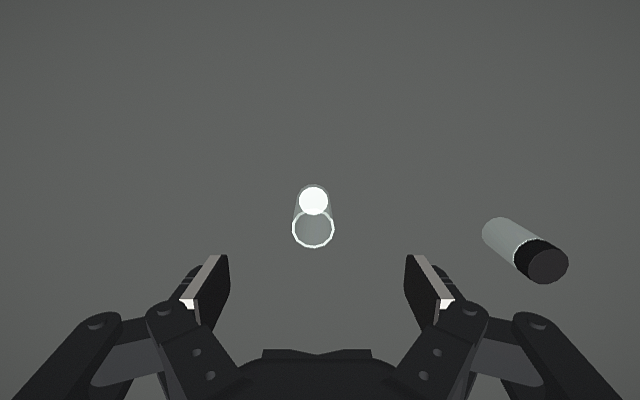

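>>> step_arm(targets=[1,0.05,-0.05,2.5,0,0,0,1,0.05,-0.05,5,0,0,0,1,0.05,-0.05,6.8,0,0,0,1,0.05,-0.05,6.8,0,0,0,0,0.05,-0.05,6.8,0,0,0,-0.2,0.05,-0.05,6.8,0,0,0,-1,0.05,-0.05,6.8,0,0,0,-1,0.05,-0.05,6.8,0,0,0])

```text
t: 12.9
tool_pos: [0.4053, -0.3465, 0.0552]
tcp_rot: [2.131, 2.292, 0.006]
force: [-1.0, -0.3, -0.1]
width: 0.332
```

>>> step_arm(targets=[-1,0,0,0,0,0,0,-1,0,0,0,0,0,0,-1,0,0,0,0,0,0,-1,0,0,-2,0,0,0,-1,0,0,-6,0,0,0,-1,0,0,-10,0,0,0,-1,0,0,-14,0,0,0,-1,0,0,-18,0,0,0])

```text
t: 13.7
tool_pos: [0.4029, -0.3451, 0.2365]
tcp_rot: [2.131, 2.292, 0.006]
force: [0.2, -0.3, 0.1]
width: 0.307
```

Run:
```python
from h import *
np.set_printoptions(precision=3,suppress=True)
s=arm.get_state();M=rot(s["tcp_rot"]);print(s["t"],s["tool_pos"],s["width"],np.degrees(np.arctan2(M[1,0],M[0,0])),M,local([.538,.0,.29]))
```

```text
13.7 [ 0.403 -0.345  0.236] 0.3066311318485244 94.17435404463846 [[-0.073  0.997  0.011]
 [ 0.997  0.073 -0.005]
 [-0.006  0.011 -1.   ]] [33.403 16.048 -5.367]
```

>>> step_arm(targets=[-1,3,1.5,-3,0,0,0,-1,7,3.5,-6,0,0,0,-1,11,5.5,-6.5,0,0,0,-1,15.5,7.5,-6.5,0,0,0,-1,20,9.5,-6.5,0,0,0,-1,24.5,11.5,-6.5,0,0,0,-1,29,14,-6.5,0,0,0,-1,33.4,16,-6.5,0,0,0])

```text
t: 14.5
tool_pos: [0.5377, 0.002, 0.301]
tcp_rot: [2.131, 2.292, 0.006]
force: [1.5, -0.0, 0.2]
width: 0.306
```

>>> step_arm(targets=[-1,0,0,0,0,0,0,-1,0,0,0,0,0,0,-1,0,0,0,0,0,0,-1,0,0,0,0,0,0,-1,0,0,0,0,0,0,-1,0,0,0,0,0,0,-1,0,0,0,0,0,0,-1,0,0,0,0,0,0])

```text
t: 15.3
tool_pos: [0.5377, 0.0017, 0.3011]
tcp_rot: [2.132, 2.292, 0.006]
force: [1.1, 0.4, -0.4]
width: 0.305
```

Run:
```python
from h import *
import pickle
np.set_printoptions(precision=4,suppress=True)
c=shot("wrist","w6.png");s=arm.get_state();M=rot(s["tcp_rot"]);pickle.dump((c,s),open("w6.pkl","wb"))
print(s["t"],s["tool_pos"],s["width"],np.degrees(np.arctan2(M[1,0],M[0,0])))
for l in["jar","vial"]: print(l,[(np.round(d["position"],4),round(d["score"],2)) for d in arm.spot_in(l,"wrist")[:4]])
# green rim mask of jar & board corners
im=c["image"].astype(int); g=(im[:,:,1]-im[:,:,0]>35)&(im[:,:,1]-im[:,:,2]>10)
ys,xs=np.nonzero(g); print(len(xs), xs.min() if len(xs) else 0,xs.max() if len(xs) else 0,ys.min() if len(xs) else 0,ys.max() if len(xs) else 0)
if len(xs):
    r=cv2.minAreaRect(np.c_[xs,ys].astype(np.float32));print(r); print("jar rim",onz(c,*r[0],.187))
print("exp jar rim",proj(c,[.5367,.118,.187]),"vialc rim",proj(c,[.5425,.0453,.186]),"gap",proj(c,[.5404,.0764,.125]))
z=c["image"][:,:,::-1][30:330,200:440]
cv2.imwrite("pics/w6z.png",cv2.resize(z,(640,800),interpolation=3)[:600])
```

```text
15.35 [0.5377 0.0018 0.3011] 0.30841076143732127 94.15221433252857
jar [(array([0.5357, 0.1202, 0.1522]), 0.96)]
vial [(array([0.5427, 0.0114, 0.1681]), 0.96), (array([0.5409, 0.0406, 0.1542]), 0.95), (array([0.538 , 0.0125, 0.2918]), 0.72)]
659 306 345 13 81
((325.5, 47.0), (68.0, 39.0), 90.0)
jar rim [0.5384 0.1156 0.187 ]
exp jar rim (np.float64(323.28231523512494), np.float64(42.95381672576681)) vialc rim (np.float64(323.2548544703021), np.float64(147.89567804806097)) gap (np.float64(321.61793098347044), np.float64(105.00495928445606))
```

Run:
```python
from h import *
import pickle
np.set_printoptions(precision=4,suppress=True)
c,s=pickle.load(open("w6.pkl","rb"));im=c["image"].astype(int)
g=(im[:,:,1]-im[:,:,0]>35)&(im[:,:,1]-im[:,:,2]>10)
print([(y,int(g[y].sum()),int(np.nonzero(g[y])[0].min()),int(np.nonzero(g[y])[0].max())) for y in range(400) if g[y].sum()])
gr=cv2.cvtColor(c["image"],cv2.COLOR_RGB2GRAY)
print("col along trough u=322:",[(v,int(gr[v,322])) for v in range(80,185,2)])
h=cv2.HoughCircles(gr[80:230,280:370],cv2.HOUGH_GRADIENT,1,8,param1=80,param2=12,minRadius=11,maxRadius=22)
if h is not None:
    for x,y,r in h[0][:10]: print(x+280,y+80,r,onz(c,x+280,y+80,.186)[:2],onz(c,x+280,y+80,.127)[:2])
```

```text
[(13, 40, 306, 345), (14, 40, 306, 345), (15, 40, 306, 345), (16, 39, 306, 345), (17, 6, 306, 345), (18, 6, 306, 345), (19, 6, 306, 345), (20, 6, 306, 345), (21, 6, 306, 345), (22, 6, 306, 345), (23, 6, 306, 345), (24, 6, 306, 345), (25, 6, 306, 345), (26, 6, 306, 345), (27, 6, 306, 345), (28, 6, 306, 345), (29, 6, 306, 345), (30, 6, 306, 345), (31, 6, 306, 345), (32, 6, 306, 345), (33, 6, 306, 345), (34, 6, 306, 345), (35, 6, 306, 345), (36, 6, 306, 345), (37, 7, 306, 345), (38, 7, 306, 345), (39, 7, 306, 345), (40, 7, 306, 345), (41, 7, 306, 345), (42, 6, 306, 345), (43, 7, 306, 345), (44, 7, 306, 345), (45, 7, 306, 345), (46, 7, 306, 345), (47, 7, 306, 345), (48, 7, 306, 345), (49, 7, 306, 345), (50, 7, 306, 345), (51, 6, 306, 344), (52, 6, 306, 344), (53, 6, 306, 344), (54, 6, 306, 344), (55, 6, 306, 344), (56, 6, 306, 344), (57, 6, 306, 344), (58, 6, 306, 344), (59, 6, 306, 344), (60, 6, 306, 344), (61, 6, 306, 344), (62, 6, 306, 344), (63, 6, 306, 344), (64, 6, 306, 344), (65, 6, 306, 344), (66, 6, 306, 344), (67, 6, 306, 344), (68, 6, 306, 344), (69, 6, 306, 344), (70, 6, 306,
[... 520 characters left out ...]
, (128, 238), (130, 230), (132, 251), (134, 246), (136, 246), (138, 246), (140, 246), (142, 246), (144, 246), (146, 246), (148, 246), (150, 247), (152, 255), (154, 130), (156, 137), (158, 117), (160, 201), (162, 197), (164, 207), (166, 245), (168, 229), (170, 250), (172, 245), (174, 245), (176, 245), (178, 245), (180, 246), (182, 222), (184, 118)]
322.5 149.5 18.1 [0.542 0.044] [0.5444 0.0354]
321.5 170.5 12.2 [0.5425 0.0274] [0.545  0.0146]
322.5 179.5 20.3 [0.5439 0.0202] [0.5468 0.0055]
316.5 228.5 21.4 [ 0.5422 -0.0225] [ 0.5446 -0.0479]
321.5 139.5 12.2 [0.5406 0.0516] [0.5427 0.0449]
346.5 206.5 16.9 [ 0.5654 -0.0013] [ 0.5737 -0.0213]
322.5 187.5 12.5 [0.5444 0.0136] [ 0.5474 -0.0027]
```

Run:
```python
from h import *
import pickle
np.set_printoptions(precision=4,suppress=True)
c,s=pickle.load(open("w6.pkl","rb"));gr=cv2.cvtColor(c["image"],cv2.COLOR_RGB2GRAY)
z=s["tool_pos"][2]+.061-.0548
print(proj(c,s["tool_pos"]+np.array([0,0,.061-.0548])))
h=cv2.HoughCircles(gr[220:370,250:390],cv2.HOUGH_GRADIENT,1,4,param1=80,param2=12,minRadius=25,maxRadius=45)
for x,y,r in h[0][:6]: print(x+250,y+220,r,onz(c,x+250,y+220,z)-s["tool_pos"])
print([(v,int(gr[v,317])) for v in range(230,350,2)]); print([(u,int(gr[296,u])) for u in range(260,375,2)])
```

```text
(np.float64(313.08003139163475), np.float64(287.3293728765468))
310.5 267.5 40.0 [-0.0018  0.0097  0.0062]
316.5 270.5 34.4 [0.0009 0.0084 0.0062]
318.5 279.5 28.8 [0.0021 0.0041 0.0062]
317.5 263.5 44.4 [0.0011 0.0118 0.0062]
320.5 297.5 40.0 [ 0.0036 -0.005   0.0062]
316.5 275.5 30.0 [0.0011 0.006  0.0062]
[(230, 226), (232, 226), (234, 226), (236, 226), (238, 225), (240, 226), (242, 225), (244, 226), (246, 237), (248, 140), (250, 142), (252, 141), (254, 161), (256, 191), (258, 179), (260, 164), (262, 165), (264, 165), (266, 165), (268, 165), (270, 165), (272, 164), (274, 164), (276, 165), (278, 164), (280, 165), (282, 164), (284, 163), (286, 164), (288, 163), (290, 163), (292, 164), (294, 164), (296, 163), (298, 164), (300, 164), (302, 162), (304, 156), (306, 236), (308, 237), (310, 212), (312, 214), (314, 214), (316, 213), (318, 212), (320, 212), (322, 210), (324, 210), (326, 210), (328, 211), (330, 220), (332, 87), (334, 92), (336, 113), (338, 180), (340, 182), (342, 183), (344, 199), (346, 73), (348, 74)]
[(260, 24), (262, 27), (264, 27), (266, 26), (268, 25), (270, 25), (272, 27), (274, 26), (276, 26), (278, 25), (280, 49), (282, 65), (284, 45), (286, 18), (288, 7), (290, 135), (292, 200), (294, 195), (296, 151), (298, 157), (300, 160), (302, 161), (304, 161), (306, 161), (308, 165), (310, 160), (312, 167), (314, 164), (316, 163), (318, 164), (320, 164), (322, 163), (324, 166), (326, 164), (328, 166), (330, 162), (332, 160), (334, 164), (336, 160), (338, 196), (340, 240), (342, 242), (344, 81), (346, 14), (348, 16), (350, 66), (352, 67), (354, 22), (356, 26), (358, 24), (360, 26), (362, 26), (364, 26), (366, 25), (368, 26), (370, 25), (372, 25), (374, 23)]
```

Run:
```python
import cv2,numpy as np
im=cv2.imread("pics/w6.png")
a=cv2.resize(im[5:200,270:380],None,fx=3,fy=3,interpolation=3);b=cv2.resize(im[220:360,255:375],None,fx=3.8,fy=3.8,interpolation=3)
m=np.zeros((600,800,3),np.uint8);m[:a.shape[0],:a.shape[1]]=a;m[:b.shape[0],335:335+b.shape[1]]=b
cv2.imwrite("pics/w6m.png",m);print(a.shape,b.shape)
```

```text
(585, 330, 3) (532, 456, 3)
```

View pics/w6m.png

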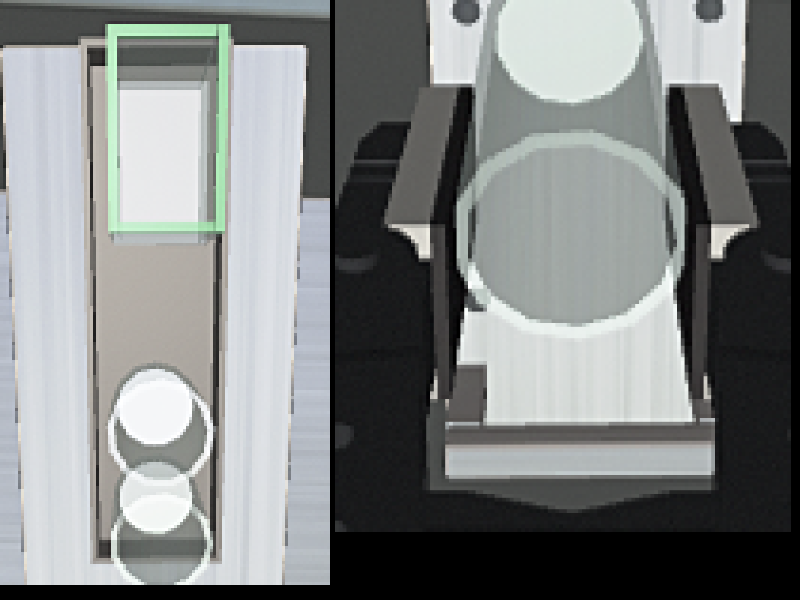

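>>> step_arm(targets=[-1,2,0.2,0,0,0,0,-1,5,0.4,0,0,0,0,-1,7.2,0.63,0,0,0,0,-1,7.2,0.63,1,0,0,0,-1,7.2,0.63,3,0,0,0,-1,7.2,0.63,5,0,0,0,-1,7.2,0.63,5,0,0,0,-1,7.2,0.63,5,0,0,0])

```text
t: 16.25
tool_pos: [0.5392, 0.0735, 0.2505]
tcp_rot: [2.132, 2.292, 0.005]
force: [0.4, -0.7, 0.1]
width: 0.313
```

Run:
```python
from h import *
import pickle
np.set_printoptions(precision=4,suppress=True)
c=shot("wrist","w7.png");s=arm.get_state();pickle.dump((c,s),open("w7.pkl","wb"));print(s["t"],s["tool_pos"],local([.5387,.0742,.179]),s["force"])
im=c["image"].astype(int);g=(im[:,:,1]-im[:,:,0]>35)&(im[:,:,1]-im[:,:,2]>10)
n=[(y,int(g[y].sum())) for y in range(400) if g[y].sum()>20];print(n)
xs=np.nonzero(g.any(0))[0];print(xs.min(),xs.max())
gr=cv2.cvtColor(c["image"],cv2.COLOR_RGB2GRAY);print([(v,int(gr[v,318])) for v in range(100,350,3)])
```

```text
16.3 [0.5397 0.0735 0.2514] [ 0.1235 -0.1793  7.2427] [ 0.6344  0.192  -0.8225]
[(127, 47), (128, 47), (129, 47), (193, 33), (194, 44), (195, 44), (196, 44)]
294 340
[(100, 77), (103, 77), (106, 183), (109, 226), (112, 110), (115, 175), (118, 175), (121, 199), (124, 201), (127, 205), (130, 219), (133, 236), (136, 235), (139, 235), (142, 235), (145, 235), (148, 235), (151, 235), (154, 234), (157, 234), (160, 234), (163, 233), (166, 234), (169, 233), (172, 236), (175, 205), (178, 141), (181, 140), (184, 141), (187, 141), (190, 140), (193, 113), (196, 166), (199, 152), (202, 153), (205, 152), (208, 138), (211, 176), (214, 227), (217, 208), (220, 229), (223, 228), (226, 228), (229, 228), (232, 227), (235, 227), (238, 226), (241, 228), (244, 208), (247, 154), (250, 155), (253, 152), (256, 190), (259, 171), (262, 170), (265, 169), (268, 170), (271, 171), (274, 125), (277, 126), (280, 169), (283, 128), (286, 132), (289, 144), (292, 146), (295, 144), (298, 143), (301, 144), (304, 139), (307, 213), (310, 165), (313, 158), (316, 233), (319, 220), (322, 221), (325, 220), (328, 220), (331, 221), (334, 219), (337, 219), (340, 219), (343, 219), (346, 219), (349, 220)]
```

Run:
```python
from h import *
import pickle
np.set_printoptions(precision=4,suppress=True)
c,s=pickle.load(open("w7.pkl","rb"))
print("jar edge",onz(c,317,196.7,.187),"jar far",onz(c,317,126.7,.187))
for v in(207,209,213,229,245): print(v,onz(c,318,v,s["tool_pos"][2]-.0545))
```

```text
jar edge [0.5402 0.0932 0.187 ] jar far [0.537  0.1364 0.187 ]
207 [0.5409 0.0898 0.1969]
209 [0.541  0.0885 0.1969]
213 [0.5412 0.086  0.1969]
229 [0.542  0.0754 0.1969]
245 [0.5428 0.0644 0.1969]
```

>>> step_arm(targets=[-1,0,-0.1,1,0,0,0,-1,0,-0.1,2.5,0,0,0,-1,0,-0.1,4,0,0,0,-1,0,-0.1,5.2,0,0,0,-1,0,-0.1,6.1,0,0,0,-1,0,-0.1,6.6,0,0,0,-1,0,-0.1,6.8,0,0,0,-1,0,-0.1,6.8,0,0,0])

```text
t: 17.1
tool_pos: [0.5397, 0.0731, 0.1835]
tcp_rot: [2.131, 2.291, 0.007]
force: [-1.1, -0.6, -0.0]
width: 0.305
```

>>> step_arm(targets=[-1,0,0,0.05,0,0,0,-1,0,0,0.1,0,0,0,-1,0,0,0.15,0,0,0,-1,0,0,0.2,0,0,0,-1,0,0,0.25,0,0,0,-1,0,0,0.3,0,0,0,-1,0,0,0.3,0,0,0,-1,0,0,0.3,0,0,0])

```text
t: 17.9
tool_pos: [0.5397, 0.073, 0.1806]
tcp_rot: [2.131, 2.291, 0.007]
force: [0.1, 0.2, 2.1]
width: 0.306
```

>>> step_arm(targets=[-1,0,0,0.04,0,0,0,-1,0,0,0.07,0,0,0,-1,0,0,0.1,0,0,0,-1,0,0,0.13,0,0,0,-1,0,0,0.16,0,0,0,-1,0,0,0.16,0,0,0,-1,0,0,0.16,0,0,0,-1,0,0,0.16,0,0,0])

```text
t: 18.7
tool_pos: [0.5399, 0.0731, 0.1805]
tcp_rot: [2.131, 2.291, 0.007]
force: [-5.1, 0.8, 9.7]
width: 0.309
```

>>> step_arm(targets=[-0.3,0,0,-0.05,0,0,0,-0.2,0,0,-0.05,0,0,0,0,0,0,-0.05,0,0,0,0.3,0,0,-0.05,0,0,0,0.3,0,0,-0.05,0,0,0,0.3,0,0,-2,0,0,0,0.3,0,0,-6,0,0,0,0.3,0,0,-10,0,0,0])

```text
t: 19.5
tool_pos: [0.5379, 0.0736, 0.2807]
tcp_rot: [2.132, 2.292, 0.005]
force: [0.8, -0.2, 0.0]
width: 0.646
```

Run:
```python
from h import *
np.set_printoptions(precision=3,suppress=True)
s=arm.get_state();print(s["t"],s["tool_pos"],s["width"],local([.545,-.03,.29]))
```

```text
19.5 [0.538 0.074 0.281] 0.6462063472031033 [-10.394  -0.033  -0.868]
```

>>> step_arm(targets=[1,-3,0,-0.5,0,0,8.5,1,-6.5,0.1,-0.5,0,0,17,1,-10,0.1,-0.5,0,0,25.5,1,-14,0.2,-0.5,0,0,34,1,-18,0.2,0,0,0,42.5,1,-21,0.25,0,0,0,51,1,-24,0.25,0,0,0,59.5,1,-24.2,0.25,0,0,0,68])

```text
t: 20.3
tool_pos: [0.5577, -0.1709, 0.2817]
tcp_rot: [3.055, 0.694, 0.013]
force: [0.7, 0.5, 0.5]
width: 0.998
```

Run:
```python
from h import *
import pickle
np.set_printoptions(precision=4,suppress=True)
s=arm.get_state();M=rot(s["tcp_rot"]);print(s["t"],s["tool_pos"],s["width"],np.degrees(np.arctan2(M[1,0],M[0,0])),local([.558,-.167,.20]))
for n in("scene","side"):
    c=shot(n,n+"9.png");pickle.dump((c,s),open(n+"9.pkl","wb"))
    for l in["jar","vial","handle","board","tip"]: print(n,l,[(np.round(d["position"],4).tolist(),round(d["score"],2)) for d in arm.spot_in(l,n)[:4]])
    # network-free check: project expected points
    for nm,p in(("handle",[.558,-.167,.153]),("jar",[.538,.116,.187]),("tip",[.5255,.26,.206])): print(nm,np.round(proj(c,p),1))
```

```text
20.3 [ 0.5577 -0.1709  0.2817] 0.9977131251606407 25.59455903715109 [ 0.1488 -0.4239  8.1713]
scene jar [([0.5439, 0.1213, 0.168], 0.62), ([0.3778, 0.3628, 0.0588], 0.52)]
scene vial [([0.5479, 0.013, 0.1709], 0.61), ([0.5436, 0.0721, 0.1694], 0.44), ([0.546, 0.0451, 0.1668], 0.4), ([0.7906, -0.0207, 0.0944], 0.18)]
scene handle [([0.5611, -0.0657, 0.1203], 0.6)]
scene board [([0.563, -0.0664, 0.1218], 0.89), ([0.7811, -0.1388, 0.0538], 0.33), ([0.4773, -0.5385, -0.0002], 0.23)]
scene tip [([0.5828, 0.2683, 0.1095], 0.84)]
handle [295.1 207.9]
jar [356.5 155.5]
tip [384.8 130.3]
side jar [([0.5518, 0.1171, 0.1731], 0.7), ([0.6256, 0.2629, 0.0083], 0.64)]
side vial [([0.5568, 0.0437, 0.1676], 0.65), ([0.546, 0.0761, 0.1687], 0.46), ([0.5583, 0.02, 0.1698], 0.45)]
side handle [([0.56, -0.0465, 0.119], 0.73)]
side board [([0.5631, -0.0475, 0.1225], 0.81)]
side tip [([0.6267, 0.2639, 0.0078], 0.9)]
handle [282.5 186.7]
jar [379.2 196. ]
tip [432.5 200.1]
```

>>> step_arm(targets=[1,0.15,-0.4,0,0,0,7,1,0.15,-0.4,1,0,0,14,1,0.15,-0.4,3,0,0,21,1,0.15,-0.4,5.5,0,0,21,1,0.15,-0.4,7.5,0,0,21,1,0.15,-0.4,8.2,0,0,21,1,0.15,-0.4,8.2,0,0,21,1,0.15,-0.4,8.2,0,0,21])

```text
t: 21.7
tool_pos: [0.5589, -0.1636, 0.2014]
tcp_rot: [3.132, 0.143, 0.018]
force: [0.3, -0.4, 0.7]
width: 1.005
```

Run:
```python
from h import *
import pickle
np.set_printoptions(precision=4,suppress=True)
c=shot("wrist","w10.png");s=arm.get_state();M=rot(s["tcp_rot"]);print(s["t"],s["tool_pos"],M,s["qpos"],np.degrees(np.arctan2(M[1,0],M[0,0])),local([.558,-.167,.156]))
for l in["handle","board"]: print(l,[(np.round(d["position"],4).tolist(),round(d["score"],2)) for d in arm.spot_in(l,"wrist")[:4]])
gr=cv2.cvtColor(c["image"],cv2.COLOR_RGB2GRAY)
for d in(-22,22):
  p=[.558+d/1000,-.167,.158]; print("bar pts",proj(c,p),proj(c,[p[0]-.0776*.006,p[1]+.006,.158]),proj(c,[p[0],p[1]-.006,.158]))
v=int(proj(c,[.580,-.167,.158])[1]);print(v,[(u,int(gr[v,u])) for u in range(250,390,3)])
u=int(proj(c,[.580,-.167,.158])[0]);
print([(y,int(gr[y,u])) for y in range(120,400,6)])
```

```text
21.75 [ 0.5591 -0.1638  0.2018] [[ 0.9958  0.0909  0.0124]
 [ 0.091  -0.9958 -0.0064]
 [ 0.0118  0.0075 -0.9999]] [-0.4923  0.211   1.6413  0.0002  1.2753  0.9873] 5.222928590851925 [-0.1966  0.2775  4.5756]
handle [([0.5546, -0.0709, 0.1215], 0.64)]
board [([0.5589, -0.0776, 0.1221], 0.6)]
bar pts (np.float64(315.9783352807975), np.float64(278.0864189069519)) (np.float64(306.23333136091395), np.float64(278.00388442891926)) (np.float64(325.6411989885636), np.float64(278.82925486005666))
bar pts (np.float64(322.91437935860785), np.float64(211.00987927964584)) (np.float64(312.4544041060313), np.float64(210.89615257827393)) (np.float64(333.27968821772754), np.float64(211.8845920513883))
211 [(250, 206), (253, 207), (256, 208), (259, 207), (262, 208), (265, 206), (268, 207), (271, 206), (274, 208), (277, 205), (280, 205), (283, 207), (286, 205), (289, 205), (292, 205), (295, 206), (298, 205), (301, 205), (304, 205), (307, 206), (310, 134), (313, 172), (316, 175), (319, 173), (322, 175), (325, 169), (328, 158), (331, 210), (334, 204), (337, 204), (340, 204), (343, 203), (346, 203), (349, 203), (352, 209), (355, 66), (358, 72), (361, 70), (364, 70), (367, 71), (370, 72), (373, 71), (376, 70), (379, 71), (382, 70), (385, 68), (388, 70)]
[(120, 71), (126, 71), (132, 71), (138, 71), (144, 72), (150, 71), (156, 71), (162, 214), (168, 76), (174, 69), (180, 174), (186, 175), (192, 175), (198, 175), (204, 175), (210, 175), (216, 176), (222, 175), (228, 176), (234, 175), (240, 176), (246, 177), (252, 175), (258, 176), (264, 173), (270, 172), (276, 172), (282, 172), (288, 170), (294, 172), (300, 172), (306, 70), (312, 70), (318, 68), (324, 68), (330, 69), (336, 72), (342, 69), (348, 70), (354, 20), (360, 16), (366, 19), (372, 19), (378, 20), (384, 22), (390, 23), (396, 20)]
```

>>> step_arm(targets=[1,-0.2,0.1,1,0.4,-0.7,0.7,1,-0.2,0.1,2.5,0.4,-0.7,0.7,1,-0.2,0.1,3.8,0.4,-0.7,0.7,1,-0.2,0.1,4.5,0.4,-0.7,0.7,1,-0.2,0.1,4.5,0.4,-0.7,0.7,0.3,-0.2,0.1,4.5,0.4,-0.7,0.7,0,-0.2,0.1,4.5,0.4,-0.7,0.7,-0.3,-0.2,0.1,4.5,0.4,-0.7,0.7])

```text
t: 22.65
tool_pos: [0.5582, -0.1654, 0.1574]
tcp_rot: [3.138, 0.124, 0.001]
force: [0.0, -0.2, 0.2]
width: 0.513
```

>>> step_arm(targets=[-0.45,0,0,0,0,0,0,-0.6,0,0,0,0,0,0,-0.7,0,0,0,0,0,0,-1,0,0,0,0,0,0,-1,0,0,0,0,0,0,-1,0,0,0,0,0,0,-1,0,0,0,0,0,0,-1,0,0,0,0,0,0])

```text
t: 23.45
tool_pos: [0.5583, -0.1655, 0.1576]
tcp_rot: [3.138, 0.124, 0.002]
force: [-0.7, 1.4, 3.3]
width: 0.126
```

Run:
```python
from h import *
np.set_printoptions(precision=4,suppress=True)
c=shot("scene","s11.png");s=arm.get_state();M=rot(s["tcp_rot"]);print(s["t"],s["tool_pos"],M,s["width"],s["force"],s["torque"])
p=s["tool_pos"]+np.array([-.0123,.1437,0]);print(local(p))
```

```text
23.5 [ 0.5583 -0.1656  0.1576] [[ 0.9969  0.0788  0.0012]
 [ 0.0788 -0.9969 -0.0015]
 [ 0.0011  0.0016 -1.    ]] 0.12281411469272532 [-1.0949  0.3649  2.7638] [ 0.0159  0.075  -0.0242]
[ -0.0942 -14.4222  -0.0235]
```

>>> step_arm(targets=[-1,0,-0.2,0,0,0,0,-1,0,-0.6,0,0,0,0,-1,0,-1.2,0,0,0,0,-1,0,-2,0,0,0,0,-1,0,-2.8,0,0,0,0,-1,0,-3.6,0,0,0,0,-1,0,-4.2,0,0,0,0,-1,0,-4.5,0,0,0,0])

```text
t: 24.3
tool_pos: [0.5548, -0.12, 0.1578]
tcp_rot: [3.137, 0.125, 0.002]
force: [0.6, -4.9, 2.0]
width: 0.131
```

Run:
```python
from h import *
np.set_printoptions(precision=4,suppress=True)
s=arm.get_state();M=rot(s["tcp_rot"]);print(s["t"],s["tool_pos"],M,s["width"],s["force"],s["torque"])
```

```text
24.3 [ 0.5548 -0.12    0.1578] [[ 0.9968  0.0796  0.0016]
 [ 0.0796 -0.9968 -0.0018]
 [ 0.0014  0.0019 -1.    ]] 0.13120478112254597 [ 0.637  -4.9346  1.9713] [-0.7285  0.002   0.0234]
```

>>> step_arm(targets=[-1,0,-0.2,0,0,0,0,-1,0,-0.6,0,0,0,0,-1,0,-1.3,0,0,0,0,-1,0,-2.1,0,0,0,0,-1,0,-3,0,0.05,0,0,0,-1,0,-3.9,0.05,0,0,0,-1,0,-4.6,0.05,0,0,0,-1,0,-5,0.05,0,0,0])

```text
invalid input at $.targets: expected a multiple of 7 numbers
```

Run:
```python
from h import *
np.set_printoptions(precision=4,suppress=True)
c=shot("side","s12.png")
for n in("side","scene"):
    c=arm.camera(n) if n=="scene" else c
    for l in["jar","vial"]: print(n,l,[(np.round(d["position"],4).tolist(),round(d["score"],2)) for d in arm.spot_in(l,n)[:4]])
s=arm.get_state();M=rot(s["tcp_rot"]);print(s["t"],s["tool_pos"],M,s["width"],s["force"],s["torque"])
```

```text
side jar []
side vial [([0.5409, 0.1231, 0.1693], 0.74), ([0.5523, 0.0683, 0.1699], 0.48), ([0.5521, 0.0904, 0.1682], 0.45), ([0.3914, 0.3757, 0.0552], 0.38)]
scene jar [([0.5441, 0.1655, 0.1699], 0.47)]
scene vial [([0.5404, 0.1151, 0.1694], 0.59), ([0.5445, 0.0554, 0.1746], 0.5), ([0.5452, 0.0862, 0.1678], 0.5), ([0.5703, -0.3677, 0.0476], 0.38)]
24.6 [ 0.5548 -0.1198  0.1577] [[ 0.9969  0.0787  0.0012]
 [ 0.0787 -0.9969  0.0006]
 [ 0.0012 -0.0006 -1.    ]] 0.12493477903323695 [-0.7872  1.916   4.9517] [ 0.3232 -0.005   0.0164]
```

>>> step_arm(targets=[-1,0,-0.2,0,0,0,0,-1,0,-0.6,0,0,0,0,-1,0,-1.3,0,0,0,0,-1,0,-2.1,0,0,0,0,-1,0,-3,0,0,0,0,-1,0,-3.9,0,0,0,0,-1,0,-4.6,0.05,0,0,0,-1,0,-5,0.05,0,0,0])

```text
t: 25.4
tool_pos: [0.5512, -0.0695, 0.1578]
tcp_rot: [3.139, 0.125, 0.003]
force: [0.0, -5.4, 5.0]
width: 0.124
```

Run:
```python
from h import *
np.set_printoptions(precision=4,suppress=True)
s=arm.get_state();M=rot(s["tcp_rot"]);print(s["t"],s["tool_pos"],M,s["width"],s["force"],s["torque"]);print(local([.5583-.0118,-.1656+.143,s["tool_pos"][2]]))
```

```text
25.4 [ 0.5512 -0.0695  0.1578] [[ 0.9968  0.0793  0.0021]
 [ 0.0793 -0.9969 -0.0004]
 [ 0.0021  0.0005 -1.    ]] 0.12441500023489388 [ 0.0314 -5.4351  4.9919] [-0.8938 -0.0295  0.0568]
[-0.0926 -4.7146 -0.0027]
```

>>> step_arm(targets=[-1,0,-0.2,0,0,0,0,-1,0,-0.6,0,0,0,0,-1,-0.05,-1.3,0,0,0,0,-1,-0.05,-2.1,0,0,0,0,-1,-0.05,-3,0.05,0,0,0,-1,-0.1,-3.8,0.05,0,0,0,-1,-0.1,-4.4,0.05,0,0,0,-1,-0.1,-4.7,0.05,0,0,0])

```text
t: 26.2
tool_pos: [0.5467, -0.0225, 0.1578]
tcp_rot: [3.138, 0.125, 0.005]
force: [-0.5, -6.4, 5.1]
width: 0.128
```

Run:
```python
from h import *
import pickle
np.set_printoptions(precision=4,suppress=True)
s=arm.get_state();M=rot(s["tcp_rot"]);print(s["t"],s["tool_pos"],M,s["force"],s["torque"],s["width"])
o={}
for n in("side","scene"):
    c=shot(n,n+"13.png");o[n]=c
    for l in["jar","vial"]: print(n,l,[(np.round(d["position"],4).tolist(),round(d["score"],2)) for d in arm.spot_in(l,n)[:4]])
    print({k:np.round(proj(c,p),1).tolist() for k,p in dict(tip=[.5255,.26,.206],jar=[.5255,.26,.187],stop=[.5255,.26,.25],col=[.5255,.26,.3],top=[.5255,.26,.53]).items()})
pickle.dump(o,open("o13.pkl","wb"))
# text pictures: column centre rows from difference column/background
for n in o:
    c=o[n];g=c["image"].astype(int)
    for z in(.53,.46,.38,.32,.24,.222,.214):
        u,v=proj(c,[.5255,.26,z]);v=int(round(v));u=int(round(u));print(n,z,u,v,[int(x) for x in g[v,u-10:u+11].sum(1)//3])
```

```text
26.2 [ 0.5467 -0.0225  0.1578] [[ 0.9968  0.0798  0.003 ]
 [ 0.0798 -0.9968 -0.0013]
 [ 0.0029  0.0015 -1.    ]] [-0.4583 -6.4171  5.0898] [-0.9113 -0.0385  0.0137] 0.1279687050978372
side jar [([0.5397, 0.2513, 0.1694], 0.67)]
side vial [([0.5366, 0.2217, 0.1682], 0.76), ([0.5422, 0.1617, 0.1702], 0.54), ([0.5448, 0.1877, 0.1703], 0.51)]
{'tip': [432.5, 200.1], 'jar': [431.4, 205.2], 'stop': [435.4, 188.1], 'col': [438.8, 173.8], 'top': [457.0, 97.1]}
scene jar []
scene vial [([0.5347, 0.1495, 0.1728], 0.56), ([0.5311, 0.2181, 0.1713], 0.55), ([0.555, 0.0939, 0.1238], 0.21)]
{'tip': [384.8, 130.3], 'jar': [384.2, 134.1], 'stop': [386.1, 121.3], 'col': [387.6, 110.5], 'top': [395.9, 52.1]}
side 0.53 457 97 [119, 113, 111, 135, 162, 173, 176, 173, 169, 173, 184, 189, 189, 183, 168, 146, 120, 93, 67, 57, 63]
side 0.46 451 123 [77, 65, 59, 59, 59, 61, 63, 70, 82, 93, 98, 101, 101, 100, 93, 88, 89, 90, 93, 92, 86]
side 0.38 445 149 [89, 96, 98, 96, 118, 164, 204, 220, 219, 214, 203, 197, 192, 197, 212, 222, 211, 167, 112, 85, 86]
side 0.32 440 168 [89, 89, 88, 92, 99, 107, 115, 119, 112,
[... 478 characters left out ...]
, 135, 125, 104, 75, 60, 58, 61, 62, 61]
scene 0.46 393 72 [64, 62, 59, 56, 50, 46, 41, 41, 45, 52, 62, 68, 68, 61, 60, 78, 106, 120, 120, 112, 101]
scene 0.38 390 92 [66, 66, 66, 66, 70, 76, 81, 80, 77, 75, 75, 76, 79, 79, 75, 70, 67, 66, 66, 66, 65]
scene 0.32 388 106 [67, 67, 67, 68, 71, 80, 94, 108, 118, 119, 114, 105, 94, 84, 75, 70, 67, 67, 66, 66, 66]
scene 0.24 386 123 [100, 101, 101, 100, 99, 95, 87, 75, 66, 72, 88, 107, 134, 164, 189, 198, 192, 190, 192, 182, 154]
scene 0.222 385 127 [109, 105, 100, 96, 93, 90, 84, 74, 64, 54, 54, 63, 69, 80, 108, 133, 130, 111, 90, 77, 71]
scene 0.214 385 129 [148, 144, 134, 120, 102, 90, 80, 73, 68, 64, 68, 73, 72, 71, 73, 76, 74, 70, 69, 69, 68]
```

>>> step_arm(targets=[-1,0,0,0.05,0,0,0,-1,0,0,0.05,0,0,0,-1,0,0,0.05,0,0,0,-1,0,0,0.05,0,0,0,-1,0,0,0.05,0,0,0,-1,0,0,0.05,0,0,0,-1,0,0,0.05,0,0,0,-1,0,0,0.05,0,0,0])

```text
t: 27.3
tool_pos: [0.5467, -0.0221, 0.1577]
tcp_rot: [3.139, 0.125, 0.005]
force: [-0.5, -5.3, 5.9]
width: 0.123
```

Run:
```python
from h import *
np.set_printoptions(precision=4,suppress=True)
c=shot("wrist","w14.png");s=arm.get_state();M=rot(s["tcp_rot"]);print(s["t"],s["tool_pos"],M[:,2],s["force"],s["torque"],s["width"],np.abs(s["joint_vel"]).max())
for n in("side","scene"):
    c=shot(n,n+"15.png")
    for l in["jar","vial"]: print(n,l,[(np.round(d["position"],4).tolist(),round(d["score"],2)) for d in arm.spot_in(l,n)[:4]])
# green rim of jar in both views
    im=c["image"].astype(int);u0,v0=map(int,proj(c,[.5255,.26,.187]));g=(im[:,:,1]-im[:,:,0]>12)&(im[:,:,1]-im[:,:,2]>3)
    sub=g[v0-14:v0+15,u0-20:u0+21];ys,xs=np.nonzero(sub);print(n,(u0,v0),len(xs),(xs.mean()+u0-20,ys.mean()+v0-14) if len(xs) else 0)
    for r in sub: print(''.join('#' if x else '.' for x in r))
```

```text
27.35 [ 0.5467 -0.0221  0.1577] [ 0.0029 -0.0001 -1.    ] [-0.6606 -4.2025  5.4504] [-0.7616  0.1256  0.0407] 0.12851625369276784 0.0020002833988119442
side jar [([0.5385, 0.2534, 0.1722], 0.79), ([0.6214, 0.265, 0.0064], 0.48)]
side vial [([0.5432, 0.1884, 0.1683], 0.7), ([0.599, 0.0465, 0.0457], 0.59), ([0.5422, 0.1624, 0.17], 0.52), ([0.5316, 0.2227, 0.1687], 0.45)]
side (431, 205) 83 (np.float64(429.66265060240966), np.float64(205.55421686746988))
.........................................
.........................................
.........................................
.........................................
.........................................
.........................................
.........................................
.........................................
.........................................
............##...........................
............#######......................
...........#########.....................
...........###...##......###.............
...........###...........####............
...........###............###............
...........###
[... 1334 characters left out ...]
..#####...####..............
..............#####....####..............
.............#####.....####..............
............#####....######..............
.............####...######...............
.............###########.................
...............########..................
.................#####...................
..................##.....................
.........................................
.........................................
.........................................
.........................................
.........................................
.........................................
.........................................
.........................................
```

Run:
```python
from h import *
s=arm.get_state();print(s["t"],s["tool_pos"],s["force"],s["width"]);print(arm.finish_job())
```

```text
27.65 [ 0.54671251 -0.02210443  0.15773736] [-0.38302922 -5.04580098  6.06026474] 0.12467711908698637
the job is handed in; nothing more can be done
None
```

I handed the job in at 27.7 s of the 67 s allowed, with the gripper still holding the handle down. The interface gave no verdict.

**What I did:** I set the jar upright at the outer end of the trough and the vial in the gap beside it. Both were lowered until they touched the floor and only then released. I then gripped the handle bar and slid the board about 143 mm along the jack without lifting it.

**Last checks:**
- **Jar under the tip:** in both camera views the jar's rim is within about 1 pixel, roughly 2–3 mm, of where I placed the outlet tip. In the scene view the tip also shows above the mouth.
- **Vials:** all three show in the trough next to the jar. I did not measure their tilt, or the jar's, directly.
- **Board:** the tool height stayed constant through the slide (0.158 m). The arm is still, the grip is closed on the bar, and the handle pushes up on the gripper with about 5–6 N. I took level and resting on the jack from this and did not measure the board's tilt.

**Checks that disagreed or were missing:**
- The detector's jar position in the side view was about 8 mm short along the slide (y 0.253 m). The scene view gave 0.262 m against the tip at about 0.260 m. The column partly hides the jar in the side view, so I relied on the rim outlines.
- A sideways force of about 4–5 N from friction remains on the gripper.
- I had used all 12 picture views before the end, so the final check was by numbers only. I did not recheck the other things on the bench, but saw no sign of striking any of them.

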